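# Switch on the leaded-light soldering place

### The job

Get the soldering place ready with the fingertips: first switch on the fume extractor by pushing down the raised half of the rocker switch on its top, then switch on the soldering station in the same way with the rocker switch on its sloping panel, and then press the middle one of its three preset keys all the way down and let it come up again. Closed fingers do all of it and nothing is picked up: do not press the other two keys, do not lift or shove the two machines, and leave everything else on the bench where it is.

Things in the scene. Friction and masses are not known exactly. Their poses are not given: they have to be found in the camera images.
- extractor: bench fume extractor, loose grey box, 3.2 kg, 180 mm wide (y), 105 deep (x -48 to +58), 210 high, round fan guard on its front (-x, towards the robot), left or right of the station. Origin: centre of underside; x to its back, y to its left seen from the robot, z up. On top: a black carrying bail (y +1 to +79, top 230 mm up) and its rocker switch, pivot at (0, -50, 214.5) mm
- extractor_rocker_on (a point): centre of the face of the ON half of the black rocker (30 x 22 mm, long along the extractor's x, ON half to +x, marked by a thin white bar), 10 mm from the pivot. Off: the ON half stands up at 24 degrees, this point 4 mm higher than the other half, which lies flat 4.5 mm above the box's top. On: the ON half lies flat. A thin frame round it is 1 mm lower than the flat half. Press along -z
- extractor_rocker (a joint): angle of the extractor's rocker: 0 = off, 0.42 rad = on; a spring holds it in either position and it snaps over past the middle (0.21); about 4 N at the press point tips it
- station: soldering station, loose grey desk-shaped box, 1.9 kg, 130 mm wide (y), 170 deep (x), 45 high at the front (-x, towards the robot), 95 at the back; its light grey panel rises at 20 degrees to the back, outward normal (-0.342, 0, 0.940) in the station's axes. Origin: centre of underside; x to its back, y to its left seen from the robot. Panel: display, rocker right (-y) of it, three keys in front
- station_rocker_on (a point): centre of the face of the ON half of the station's black rocker (same size and working as the extractor's, same white bar), on the sloping panel right of the display; long side up the slope, ON half uppermost (+x). The point is 10 mm from the pivot, which lies 4 mm off the panel. Press it square to the panel or straight down
- station_rocker (a joint): angle of the station's rocker: 0 = off, 0.42 rad = on; same spring as the extractor's
- key_middle_top (a point): centre of the top of the middle preset key, white, 18 mm wide (y) and 16 mm along the slope, standing 6 mm proud of the panel; keys are 36 mm apart centre to centre. Press it square to the panel or straight down
- key_middle (a joint): how far the middle key is pressed, 0 = up, 0.0035 m = fully down; spring return, 1 N to start and 4 N fully down
- key_left (a joint): the same for the left key (+y side)
- key_right (a joint): the same for the right key (-y side)
- iron_stand: soldering iron in its loose stand, base 150 x 75 mm (long along x), the iron's black handle leaning up and out towards the robot to 130 mm in front of the origin, 180 mm high; on the other side of the station from the extractor; leave alone. Origin: centre of its underside
- reel: reel of solder standing on end, 58 mm across, 48 mm high, right of the station; leave alone. Origin: centre of its underside
- flux: flux bottle, 48 mm across, 95 mm high, left of the station; leave alone. Origin: centre of its underside
- pliers: running pliers with red handles, 170 mm long, 15 mm high, lying on the 18 mm thick work board in front of the robot; leave alone. Origin: under the handles
- lead_knife: lead knife with wooden handle, 190 mm long, 22 mm high, on the work board; leave alone. Origin: under its middle
- marker: felt marker, 135 mm long, 13 mm thick, on the work board; leave alone. Origin: under its middle
- glass_a: clear glass piece 60 x 60 x 5 mm on the work board; leave alone. Origin: centre of its underside
- glass_b: amber glass piece 50 x 60 x 5 mm on the work board; leave alone. Origin: centre of its underside

How it is judged:
On the way, in this order (a step that is already met when the one before it is completed fails the run):
1. the fume extractor's rocker is on (value of joint extractor_rocker above 0.36 rad), for 0.1 s.
2. then the station's rocker is on (value of joint station_rocker above 0.36 rad), for 0.1 s.
3. then the middle key is pressed down, 2.8 mm or more (value of joint key_middle above 0.0028 m), for 0.05 s.
At the end, for the whole second after the job is handed in: both rockers on (0.36 rad or more), all three keys up (within 1 mm), both machines at rest within 20 mm of where they stood (value of joint each of extractor_rocker, station_rocker above 0.36 rad and value of joint each of key_middle, key_left, key_right below 0.001 m and distance of each of station, extractor from where it was at the start of the episode below 0.02 m and linear speed of each of station, extractor below 0.01 m/s); the robot touches nothing.
It fails at once if a step is done out of order: the station switched on before the extractor, or the middle key pressed before the station is on ((value of joint station_rocker above 0.25 rad and value of joint extractor_rocker below 0.17 rad) or (value of joint key_middle above 0.002 m and value of joint station_rocker below 0.17 rad)).
It fails at once if the left or right key is pressed (2 mm) (value of joint any of key_left, key_right above 0.002 m).
It fails at once if a machine is lifted, tipped or shoved by more than 20 mm (distance of any of station, extractor from where it was at the start of the episode above 0.02 m or height (world z) of any of station, extractor above 0.008 m or angle between any of station, extractor's own z axis and vertical above 0.1 rad).
It fails at once if something else on the bench is moved by more than 15 mm (distance of any of iron_stand, reel, flux, pliers, lead_knife, marker, glass_a, glass_b from where it was at the start of the episode above 0.015 m).
It fails at once if the arm or the gripper's body, not the fingers, leans on one of the machines (5 N) (contact force between the arm and station above 5 N or contact force between the arm and extractor above 5 N).
It also fails if it takes over 50 s, if anything falls off the work surface, if the arm or the gripper's body presses on something with over 40 N, if the wrist force passes 120 N, or if a joint passes its speed limit or range.

### The arm

A 6-joint arm with a two-finger parallel gripper is mounted at the origin on the work surface. World frame = base frame: x ahead of the robot, y to its left, z up, the work surface at z = 0. Lengths are in m, angles in rad, forces in N, time in s.
With the tool pointing down it reaches from about 0.35 to 0.85 m from the base axis. Payload 8.1 kg.
Tool frame: the origin (TCP) lies between the finger pads; the fingertips stand 25 mm ahead of it and the grasp point (between the pads) lies 6 mm ahead of it; z points along the fingers, y is the line along which they close (so a half turn about z gives the same grasp; the last joint's range is limited). The gripper opens to 93 mm and grips with 3 to 60 N. Pads are 15 mm wide; open, the fingers measure 128 mm over their backs; the gripper's body (75 mm by 188 mm) begins 65 mm behind the grasp point.
Start: joints at [1.216, 0.13, 1.488, -0, 1.523, -0.085], TCP at [0.16, 0.578, 0.205] pointing down, gripper open.
Joint ranges: [-2.96, 2.96], [-0.89, 2.26], [0.02, 2.5], [-1.34, 4.48], [0, 2.73], [-2.66, 2.66]. Speed limits (rad/s): [2.39, 2.39, 2.79, 3.14, 3.14, 3.14].

### API

Orientations are given as a rotation vector (axis times angle).
In Python, from plant import robot gives the robot as it stands.
- The arm moves only by the tool arm_command, never from a script. Its argument "increments" is text: rows parted by semicolons, each of 5 numbers parted by spaces: the closure, from 0 (fully open) to 1 (shut), then the shift along the tool's x, y, z in mm, then the turn about the tool's z in rad. A call has 1 to 5 rows; each row is the pose to reach, as a shift and turn from the pose commanded when the call began, along the tool's axes at that moment; what a row does not reach only later rows make up. A row lasts 1/10 s, in which the tool goes at most 50 mm and 8.59 degrees, less where a joint would pass 70% of its speed; a pose out of reach is approached as far as the arm can. A call with a gripper value outside its range is refused whole. The fingers move at their own pace and stop on an object; "grip_force" is the grip in N (left out, the last holds). Time passes only in rows, so rows that repeat a pose let the fingers close. It gives the time, the measured TCP pose, the force, the opening and the grip force at its end, in the units of the state.
- robot.read_state(): the state, without advancing time (a new reading comes with each control period).
- robot.read_camera(name): name is "scene" or "top" or "wrist"; returns the picture (420x560x3 uint8, blue, green, red); there is no depth.
- robot.camera_model(name): a dict with "fx", "fy", "cx", "cy" (pixels), "D" ([k1, k2, p1, p2, k3] as OpenCV has them; the pictures are not rectified), "eye" and "rotation" of the camera in the world. Camera axes: x right, y down, z forward; pixel columns grow to the right and rows downward; lengths in m; the calibration is good to about 2 mm. A picture is of the moment at which its call begins: read the wrist's pose just before it. camera_model takes no time and is no camera call; for the wrist camera it gives the pose at the moment of the call.
- robot.close_job(): hands the job in; it is judged then, once.
The state is a dict: "t": time; "q": joint angles; "dq": joint speeds; "joint_torque": joint torques, N m; "tool_pos": TCP position; "orientation": TCP orientation; "force": force on the tool from outside, world axes, zero at the start; "wrist_torque": the same for the moment, N m; "opening": finger opening in m; "gripper_force": force on a finger pad.
Only numpy, scipy, OpenCV 4.12 (cv2) and the standard library are available. Lean on these libraries where they do the work, as an engineer would, in place of code of your own. Each camera call takes 0.05 s, during which the arm holds its last target. There are 200 camera calls.

## Working session

There is one attempt and no reset: what is moved stays moved. The work goes in short steps, Python scripts to look and compute and a tool call to move; the robot and the scene stay as the last step left them, time stands still between calls to the robot, and variables do not carry over. Pictures are saved under pics/ and viewed, at most 10 in all, crops included, and the job is handed in when it is done.

Besides the shell and the picture viewer there is one more tool, called after ">>>" by a JSON object that holds its "fn" and its "kwargs". arm_command: Moves the arm, as the interface text tells. Its arguments: {"type":"object","properties":{"increments":{"type":"string"},"grip_force":{"type":"number"}},"required":["increments"]}

```bash
mkdir -p pics; ls; python3 - <<'E'
from plant import robot
import cv2
for n in("scene","top"):
    cv2.imwrite(f"pics/{n}0.png",robot.read_camera(n)); m=robot.camera_model(n); print(n,m)
s=robot.read_state();print(s)
E
```

```text
pics
scene {'fx': 472.36699644352115, 'fy': 472.36699644352115, 'cx': 285.6262594116285, 'cy': 205.14274870913422, 'D': array([-0.15500733,  0.        ,  0.        ,  0.        ,  0.        ]), 'eye': array([ 1.0760053 , -0.04169196,  1.03910391]), 'rotation': array([-1.96768819, -1.78761738,  0.55319258])}
top {'fx': 449.3121387515669, 'fy': 449.3121387515669, 'cx': 282.71807971003744, 'cy': 209.91677387490935, 'D': array([-0.05924282,  0.        ,  0.        ,  0.        ,  0.        ]), 'eye': array([ 0.27463788, -0.03085692,  1.06651564]), 'rotation': array([-2.24282727,  1.95595987, -0.21203176])}
{'t': 0.1, 'q': array([ 1.21556839e+00,  1.31080728e-01,  1.48916045e+00, -8.41760344e-07,
        1.52299910e+00, -8.53872555e-02]), 'dq': array([ 0.00059474, -0.00318866, -0.00064147, -0.00102109,  0.00024093,
        0.00026042]), 'joint_torque': array([ 9.58988712e-04, -5.61341107e+01, -4.93097126e+01,  7.69803068e-02,
        2.92251573e-02, -1.10582214e-04]), 'tool_pos': array([0.15973251, 0.57779551, 0.20380075]), 'orientation': array([-4.22531430e-01, -3.11268505e+00,  2.52553106e-03]), 'force': array([-0.0997036 ,  0.33599886, -0.5724101 ]), 'wrist_torque': array([ 0.00787593,  0.0364661 , -0.00483128]), 'gripper_force': 0.0, 'opening': 0.09260806428333175}
```

View pics/scene0.png

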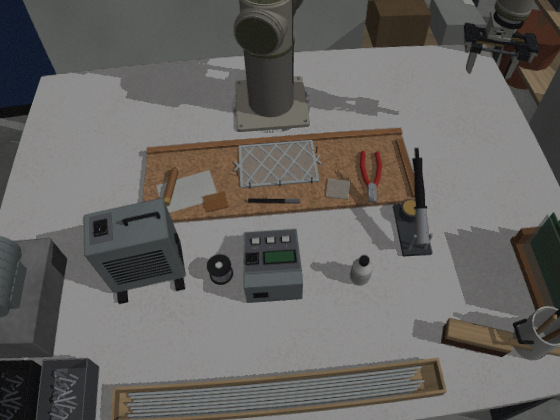

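View pics/top0.png

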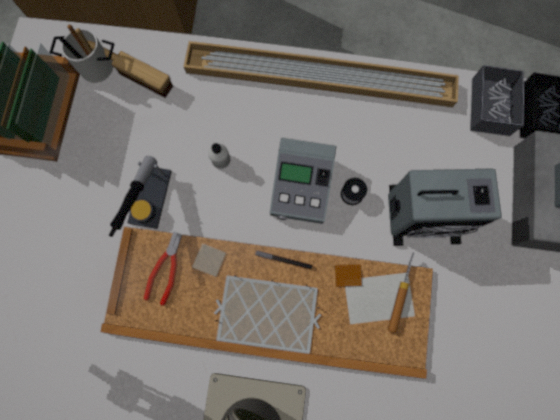

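The scene picture has the extractor at about (135,245) with its rocker at (99,227), and the station at (272,265) with its rocker at (252,258) and keys at (255-286,240). In the top picture the rockers are at (481,195) and (323,178), and the keys at (284-315,200). I'll enlarge these areas.

```bash
python3 - <<'E'
import cv2,numpy as np
s=cv2.imread("pics/scene0.png");t=cv2.imread("pics/top0.png")
def c(i,x,y,w,h,k): return cv2.resize(i[y:y+h,x:x+w],None,fx=k,fy=k,interpolation=cv2.INTER_CUBIC)
# each 400x300
m=np.vstack([np.hstack([c(s,80,200,50,37.5.__int__(),8)[:296],c(s,238,228,66,49,6)[:294].copy() if 0 else cv2.resize(s[228:277,238:304],(400,296))]),
 np.hstack([c(t,460,175,50,37,8),cv2.resize(t[165:214,270:336],(400,296))])])
m=np.clip(m.astype(float)*1.5,0,255).astype(np.uint8)
cv2.imwrite("pics/crop1.png",m)
E
```

```text
(no output)
```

View pics/crop1.png

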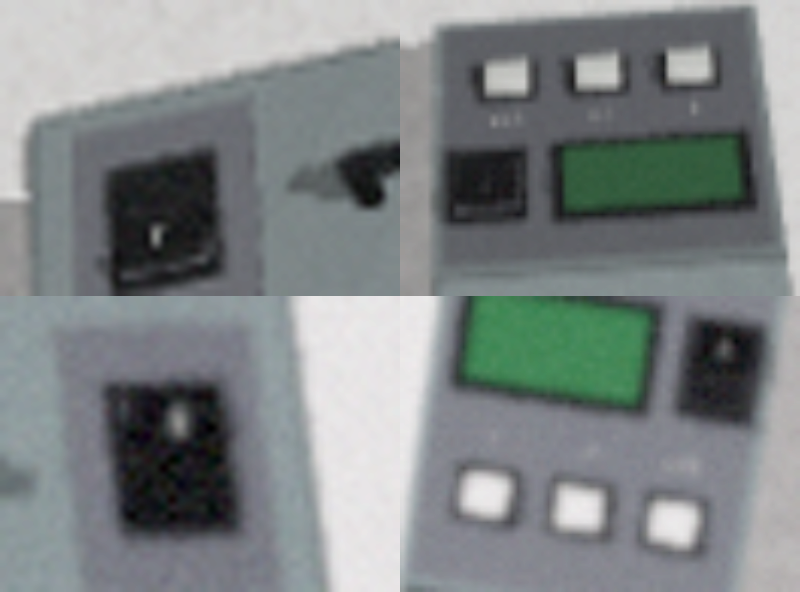

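The crops show the white bar of the extractor's rocker at scene (99.6,229.4) and top (482.5,190.5). The station's rocker is at scene (252,258) and top (323,178). The keys are clear in both. Next I triangulate.

```bash
cat > h.py <<'E'
import cv2,numpy as np
def ray(m,p):
    K=np.array([[m['fx'],0,m['cx']],[0,m['fy'],m['cy']],[0,0,1]])
    u=cv2.undistortPoints(np.array([[p]],float),K,np.array(m['D']))[0,0]
    d=cv2.Rodrigues(np.array(m['rotation']))[0]@[u[0],u[1],1]
    return np.array(m['eye']),d/np.linalg.norm(d)
def tri(ms,ps):
    A=np.zeros((3,3));b=np.zeros(3);R=[ray(m,p) for m,p in zip(ms,ps)]
    for e,d in R:
        P=np.eye(3)-np.outer(d,d);A+=P;b+=P@e
    x=np.linalg.solve(A,b)
    return x,max(np.linalg.norm((np.eye(3)-np.outer(d,d))@(x-e)) for e,d in R)
def onz(m,p,z):
    e,d=ray(m,p);return e+d*(z-e[2])/d[2]
def blobs(mask,box,amin):
    x,y,w,h=box;n,l,s,c=cv2.connectedComponentsWithStats(mask[y:y+h,x:x+w].astype(np.uint8))
    return [(int(s[i,4]),np.round(c[i]+[x,y],2),s[i,:4]+[x,y,0,0]) for i in range(1,n) if s[i,4]>=amin]
E
python3 - <<'E'
from h import *
from plant import robot
s=cv2.imread("pics/scene0.png");t=cv2.imread("pics/top0.png")
ms=robot.camera_model("scene"),robot.camera_model("top")
k=[]
for im,box in((s,(243,230,55,20)),(t,(275,188,48,24))):
    g=im.min(2);b=blobs(g>125,box,12);k.append(sorted(b,key=lambda r:r[1][0]));print([(x[0],x[1]) for x in k[-1]])
r=[]
for im,box in((s,(88,215,24,23)),(t,(470,180,24,27)),(s,(244,250,14,16)),(t,(313,166,17,22))):
    b=blobs(im.max(2)<50,box,25);print(b);r.append(b[0][1])
if len(k[0])==len(k[1])==3:
    for a,b in zip(k[0],k[1][::-1]): print("key",tri(ms,(a[1],b[1])))
print("ext",tri(ms,r[:2]),"bar",tri(ms,((99.6,229.4),(482.5,190.5))))
print("sta",tri(ms,r[2:]))
E
```

```text
[(25, array([249.96, 230.28])), (21, array([255.81, 240.43])), (23, array([270.61, 239.43])), (23, array([285.61, 238.43]))]
[(40, array([283.65, 197.45])), (40, array([298.88, 199.62])), (44, array([314.64, 202.02]))]
[(217, array([ 99.97, 227.48]), array([ 93, 219,  15,  18]))]
[(267, array([481.12, 195.18]), array([473, 186,  17,  19]))]
[(157, array([251.11, 258.45]), array([245, 252,  13,  13]))]
[(185, array([322.46, 177.03]), array([316, 169,  14,  17]))]
ext (array([ 0.54125496, -0.39389886,  0.2111223 ]), np.float64(0.0009885066667302438)) bar (array([ 0.54933656, -0.39279942,  0.21679046]), np.float64(0.001980532179180998))
sta (array([ 0.57443015, -0.08392169,  0.08034442]), np.float64(0.00041735241635722437))
```

```bash
python3 - <<'E'
from h import *
from plant import robot
ms=robot.camera_model("scene"),robot.camera_model("top")
S=[(255.81,240.43),(270.61,239.43),(285.61,238.43)];T=[(314.64,202.02),(298.88,199.62),(283.65,197.45)]
K=[tri(ms,p) for p in zip(S,T)]
for k in K: print("key",k)
d=K[2][0]-K[0][0];print("station yaw deg",np.degrees(np.arctan2(-d[0],d[1])),np.linalg.norm(d)/2)
# extractor yaw: black rocker outline in top view at z=.214
t=cv2.imread("pics/top0.png")
m=np.zeros(t.shape[:2],np.uint8);m[180:207,470:494]=(t.max(2)<50)[180:207,470:494]
c=max(cv2.findContours(m,0,1)[0],key=cv2.contourArea);b=cv2.boxPoints(cv2.minAreaRect(c))
P=[onz(ms[1],p,.214)[:2] for p in b];print(np.round(P,4))
for i in range(4): e=P[(i+1)%4]-P[i];print(np.linalg.norm(e),np.degrees(np.arctan2(e[1],e[0])))
from scipy.spatial.transform import Rotation as R
s=robot.read_state();print(R.from_rotvec(s['orientation']).as_matrix().round(4))
w=robot.camera_model("wrist");print(w['eye'],R.from_rotvec(w['rotation']).as_matrix().round(3),w['fx'])
E
```

```text
key (array([ 0.51813173, -0.07251097,  0.06251365]), np.float64(0.0019546106358578944))
key (array([ 0.51883297, -0.03661777,  0.06243444]), np.float64(0.0012670468099572052))
key (array([ 0.51929884, -0.00105777,  0.06186292]), np.float64(0.0014438633207653241))
station yaw deg -0.935779363594712 0.035732848813177835
[[ 0.5568 -0.3764]
 [ 0.564  -0.4059]
 [ 0.5251 -0.4113]
 [ 0.5181 -0.382 ]]
0.03038830266396659 -76.27499282698047
0.039290091761275535 -172.2172072272378
0.03009552327504128 103.52813239467974
0.03915791343595209 8.193482650927592
[[-9.638e-01  2.666e-01 -6.000e-04]
 [ 2.666e-01  9.638e-01 -1.500e-03]
 [ 1.000e-04 -1.600e-03 -1.000e+00]]
[0.08229671 0.59950443 0.38296928] [[ 0.267  0.925  0.271]
 [ 0.964 -0.256 -0.077]
 [-0.002  0.282 -0.959]] 326.8816154586755
```

>>> {"fn": "arm_command", "kwargs": {"increments": "1 0 0 -50 0; 1 0 0 -100 0; 1 0 0 -150 0; 1 -40 -25 -190 0; 1 -80 -50 -200 0", "grip_force": 20}}

```text
t: 0.6
tool_pos: [0.2177, 0.5158, 0.4058]
orientation: [0.417, 3.112, 0.007]
force: [0.7, -0.1, -0.4]
opening: 0.0576
gripper_force: 0.0
```

>>> {"fn": "arm_command", "kwargs": {"increments": "1 -40 -26 0 0; 1 -80 -51 0 0; 1 -120 -77 0 0; 1 -160 -102 0 0; 1 -200 -128 0 0"}}

```text
t: 1.1
tool_pos: [0.3774, 0.3368, 0.4017]
orientation: [-0.422, -3.113, 0.001]
force: [1.0, -0.0, -0.6]
opening: 0.0173
gripper_force: 0.0
```

>>> {"fn": "arm_command", "kwargs": {"increments": "1 -40 -26 0 0; 1 -80 -51 0 0; 1 -120 -77 0 0; 1 -149 -96 0 0; 1 -149 -96 0 0"}}

```text
t: 1.6
tool_pos: [0.4966, 0.2026, 0.4007]
orientation: [-0.43, -3.111, 0.003]
force: [-0.7, 0.5, -1.2]
opening: 0.0003
gripper_force: 0.0
```

>>> {"fn": "arm_command", "kwargs": {"increments": "1 -16 -45 0 0; 1 -31 -90 0 0; 1 -47 -135 0 0; 1 -63 -180 0 0; 1 -79 -225 0 0"}}

```text
t: 2.1
tool_pos: [0.5103, -0.0327, 0.4019]
orientation: [-0.421, -3.113, -0.001]
force: [1.1, 0.3, 0.4]
opening: 0.0002
gripper_force: 0.0
```

>>> {"fn": "arm_command", "kwargs": {"increments": "1 -16 -45 0 -0.1; 1 -31 -90 0 -0.2; 1 -47 -135 0 -0.3; 1 -63 -180 0 -0.4; 1 -86 -248 0 -0.42"}}

```text
t: 2.6
tool_pos: [0.5264, -0.2728, 0.4019]
orientation: [-0.243, 3.132, 0.001]
force: [0.4, 1.3, -0.9]
opening: 0.0003
gripper_force: 0.0
```

>>> {"fn": "arm_command", "kwargs": {"increments": "1 0 0 0 0; 1 0 0 0 0; 1 0 0 0 0"}}

```text
t: 2.9
tool_pos: [0.5266, -0.2707, 0.4021]
orientation: [-0.237, 3.133, 0.001]
force: [-0.7, 0.6, 0.3]
opening: 0.0003
gripper_force: 0.0
```

```bash
python3 - <<'E'
from plant import robot
import cv2,json
s=robot.read_state();w=robot.camera_model("wrist");im=robot.read_camera("wrist")
cv2.imwrite("pics/w1.png",im);json.dump({k:(v.tolist() if hasattr(v,'tolist') else v) for k,v in w.items()},open("w1.json","w"))
print(s['tool_pos'],s['orientation'])
E
```

```text
[ 0.52660377 -0.2706931   0.40212468] [-2.37017814e-01  3.13252741e+00  8.22042545e-04]
```

View pics/w1.png

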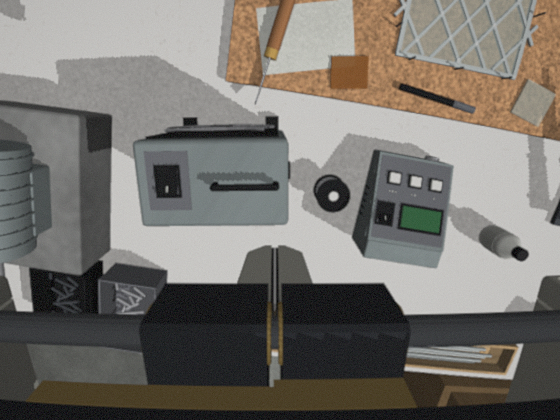

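The wrist picture shows the extractor's rocker at about (168,182), the station's rocker at (384,213), and the keys at (395,177), (415,182) and (436,186). The extractor is nearly in line with the tool. Next I triangulate over three views.

```bash
python3 - <<'E'
from h import *
import json
from plant import robot
w=json.load(open("w1.json"));im=cv2.imread("pics/w1.png")
ms=[robot.camera_model("scene"),robot.camera_model("top"),w]
k=sorted(blobs(im.min(2)>120,(385,166,62,30),20),key=lambda r:r[1][0]);print([(x[0],x[1]) for x in k])
re=blobs(im.max(2)<48,(148,155,40,55),60);rs=blobs(im.max(2)<48,(374,198,20,30),60);print(re,rs)
bar=blobs(im.min(2)>75,(156,168,22,30),3);print("bar",bar)
S=[(255.81,240.43),(270.61,239.43),(285.61,238.43)];T=[(314.64,202.02),(298.88,199.62),(283.65,197.45)]
P=[]
for i in range(3):
    P.append(tri(ms,(S[i],T[i],k[i][1])));print(P[-1], onz(w,k[i][1],.0624))
print("ext",tri(ms,((99.97,227.48),(481.12,195.18),re[0][1])),onz(w,re[0][1],.2135))
print("sta",tri(ms,((251.11,258.45),(322.46,177.03),rs[0][1])),onz(w,rs[0][1],.08))
print("bar z .2185",onz(w,(168,188),.2185))
def box(mask,bx,z):
    m=np.zeros(mask.shape,np.uint8);x,y,a,b=bx;m[y:y+b,x:x+a]=mask[y:y+b,x:x+a]
    c=max(cv2.findContours(m,0,1)[0],key=cv2.contourArea);q=cv2.boxPoints(cv2.minAreaRect(c))
    P=np.array([onz(w,p,z)[:2] for p in q]);
    print(q.round(1).tolist(),P.round(4).tolist())
    for i in range(2): e=P[i+1]-P[i];print(np.linalg.norm(e),np.degrees(np.arctan2(e[1],e[0])))
box(im.max(2)<48,(148,155,40,55),.213);box(im.max(2)<48,(374,198,20,30),.08)
# purple-grey panel
o=np.hstack([cv2.resize(im[150:214,136:200],(400,400),interpolation=2),cv2.resize(im[162:242,370:450],(400,400),interpolation=2)])
cv2.imwrite("pics/w1c.png",np.clip(o*1.6,0,255).astype(np.uint8))
E
```

```text
[(110, array([394.97, 177.31])), (105, array([415.8 , 181.05])), (101, array([436.25, 185.05]))]
[(722, array([166.96, 180.26]), array([154, 165,  27,  33]))] [(365, array([384.28, 212.68]), array([375, 201,  19,  25]))]
bar [(23, array([166.43, 188.91]), array([165, 186,   4,   7]))]
(array([ 0.51730172, -0.07261019,  0.06127839]), np.float64(0.002185306511653631)) [ 0.51596569 -0.07326068  0.0624    ]
(array([ 0.51799235, -0.03666033,  0.06121281]), np.float64(0.0016415907479203431)) [ 0.51662378 -0.03740116  0.0624    ]
(array([ 0.51874705, -0.00097037,  0.06135262]), np.float64(0.0016423261231929647)) [ 0.51776441 -0.00142041  0.0624    ]
ext (array([ 0.54057951, -0.3942465 ,  0.21018814]), np.float64(0.0013859442938551035)) [ 0.53874566 -0.39317786  0.2135    ]
sta (array([ 0.57379947, -0.08365782,  0.08001757]), np.float64(0.0011712030760246252)) [ 0.57276421 -0.08310998  0.08      ]
bar z .2185 [ 0.54634452 -0.38992845  0.2185    ]
[[153.3000030517578, 165.6999969482422], [178.1999969482422, 163.8000030517578], [180.6999969482422, 196.10000610351562], [155.8000030517578, 198.0]] [[0.5243, -0.41], [0.5179, -0.3817], [0.5553, -0.3761], [0.562, -0.4052]]
0.029051647324719647 102.6177527555214
0.037804334250269966 8.476891200815015
[[373.8999938964844, 222.8000030517578], [377.29998779296875, 200.3000030517578], [394.3999938964844, 202.89999389648438], [390.8999938964844, 225.39999389648438]] [[0.5921, -0.0959], [0.5543, -0.0993], [0.5543, -0.0708], [0.5923, -0.0668]]
0.0379430798586085 -174.85514803627035
0.0284799915989812 89.88692163227985
```

View pics/w1c.png

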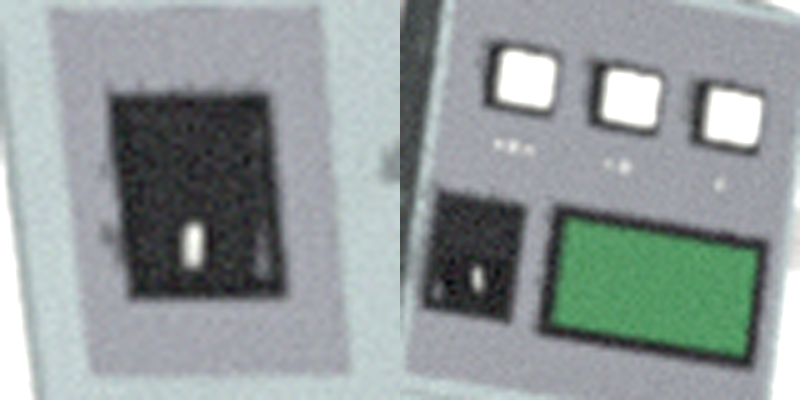

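The crop confirms the layout: each white bar sits on the +x half of its rocker, and the keys are clear. Now I move over the extractor's ON half.

>>> {"fn": "arm_command", "kwargs": {"increments": "1 -2 -42 0 0; 1 -4 -84 0 0; 1 -6 -124 0 0; 1 -6 -124 40 0; 1 -6 -124 80 0"}}

```text
t: 3.45
tool_pos: [0.5526, -0.3942, 0.3225]
orientation: [-0.236, 3.13, -0.004]
force: [0.2, 0.1, -0.3]
opening: 0.0006
gripper_force: 0.0
```

>>> {"fn": "arm_command", "kwargs": {"increments": "1 0 0 30 0; 1 0 0 60 0; 1 0 0 66 0; 1 0 0 66 0; 1 0 0 66 0"}}

```text
t: 3.95
tool_pos: [0.5518, -0.3935, 0.2587]
orientation: [-0.237, 3.13, -0.003]
force: [-0.8, -0.6, 0.7]
opening: 0.0005
gripper_force: 0.0
```

>>> {"fn": "arm_command", "kwargs": {"increments": "1 0 0 8 0; 1 0 0 11 0; 1 0 0 13 0; 1 0 0 15 0; 1 0 0 15 0"}}

```text
t: 4.45
tool_pos: [0.5507, -0.3937, 0.2407]
orientation: [0.236, -3.132, -0.001]
force: [-0.5, 0.6, -0.4]
opening: 0.0003
gripper_force: 0.0
```

>>> {"fn": "arm_command", "kwargs": {"increments": "1 0 0 1 0; 1 0 0 2 0; 1 0 0 3 0; 1 0 0 3 0"}}

```text
t: 4.85
tool_pos: [0.5508, -0.3936, 0.2379]
orientation: [0.236, -3.133, -0.0]
force: [0.5, 0.8, 0.1]
opening: 0.0004
gripper_force: 0.0
```

>>> {"fn": "arm_command", "kwargs": {"increments": "1 0 0 1 0; 1 0 0 2 0; 1 0 0 2 0"}}

```text
t: 5.15
tool_pos: [0.5507, -0.3936, 0.2358]
orientation: [0.236, -3.133, -0.0]
force: [-0.3, -0.7, -0.4]
opening: 0.0006
gripper_force: 0.0
```

>>> {"fn": "arm_command", "kwargs": {"increments": "1 0 0 0.5 0; 1 0 0 1 0; 1 0 0 1 0"}}

```text
t: 5.45
tool_pos: [0.5508, -0.3937, 0.235]
orientation: [0.236, -3.133, -0.0]
force: [-0.5, 0.4, 0.1]
opening: 0.0005
gripper_force: 0.0
```

```bash
python3 - <<'E'
from plant import robot
import cv2,numpy as np
t=robot.read_camera("top");s=robot.read_camera("scene");im=robot.read_camera("wrist")
o=np.hstack([cv2.resize(t[165:225,440:520],(400,300),interpolation=2),cv2.resize(s[190:250,70:150],(400,300),interpolation=2)])
o=np.vstack([o,cv2.resize(im[100:400,80:480],(800,300))]) if 0 else np.vstack([o,np.hstack([cv2.resize(im[210:300,220:340],(400,300),interpolation=2)]*2)])
cv2.imwrite("pics/c2.png",np.clip(o*1.4,0,255).astype(np.uint8))
print(robot.read_state()['tool_pos'],robot.read_state()['force'])
E
```

```text
[ 0.55083275 -0.39367247  0.23511055] [ 0.99918531 -0.66378878 -0.01865278]
```

View pics/c2.png

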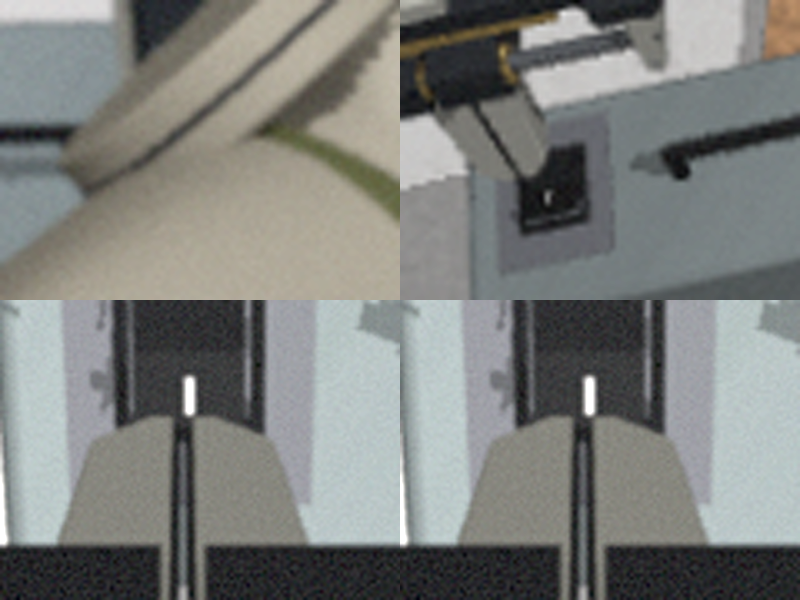

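```bash
python3 - <<'E'
from h import *
from plant import robot
m=[robot.camera_model("scene"),robot.camera_model("wrist")]
print(tri(m,((97,224.4),(275,245.4))))
b=(70+148*.2,190+197*.2);c=(220+189*.3,210+97*.3)
print("bar",b,c,tri(m,(b,c)))
print(onz(m[1],c,.2185),onz(m[0],b,.2185))
E
```

```text
(array([ 0.54679901, -0.39241123,  0.23146975]), np.float64(0.0008582075712626136))
bar (99.6, 229.4) (276.7, 239.1) (array([ 0.54913457, -0.39145656,  0.21552365]), np.float64(0.0002873153425427863))
[ 0.54810238 -0.39191177  0.2185    ] [ 0.55093597 -0.38992251  0.2185    ]
```

The rocker is still up. The closed fingertips appear about 15 mm above it, shorter than I had reckoned, so I keep going down gently and watch the force.

>>> {"fn": "arm_command", "kwargs": {"increments": "1 0 0 3 0; 1 0 0 6 0; 1 0 0 8 0; 1 0 0 8 0"}}

```text
t: 6.0
tool_pos: [0.5506, -0.3935, 0.2263]
orientation: [0.236, -3.132, -0.001]
force: [0.0, -0.2, 0.3]
opening: 0.0003
gripper_force: 0.0
```

>>> {"fn": "arm_command", "kwargs": {"increments": "1 0 0 1 0; 1 0 0 2 0; 1 0 0 3 0; 1 0 0 4 0; 1 0 0 4 0"}}

```text
t: 6.5
tool_pos: [0.5508, -0.3936, 0.2229]
orientation: [0.236, -3.133, -0.0]
force: [0.2, 0.3, -0.2]
opening: 0.0004
gripper_force: 0.0
```

>>> {"fn": "arm_command", "kwargs": {"increments": "1 0 0 1 0; 1 0 0 2 0; 1 0 0 2 0"}}

```text
t: 6.8
tool_pos: [0.5507, -0.3937, 0.2208]
orientation: [0.236, -3.133, -0.0]
force: [0.1, -0.3, -1.0]
opening: 0.0008
gripper_force: 0.0
```

```bash
python3 - <<'E'
from plant import robot
import cv2,numpy as np
s=robot.read_camera("scene");im=robot.read_camera("wrist")
cv2.imwrite("pics/c3.png",np.clip(np.hstack([cv2.resize(s[205:245,80:120],(400,400),interpolation=2),cv2.resize(im[200:290,230:320],(400,400),interpolation=2)])*1.5,0,255).astype(np.uint8))
print(robot.read_state()['tool_pos'],robot.read_state()['force'])
E
```

```text
[ 0.55081359 -0.39368534  0.22105081] [-0.58326325 -0.40888653 -0.19880319]
```

View pics/c3.png

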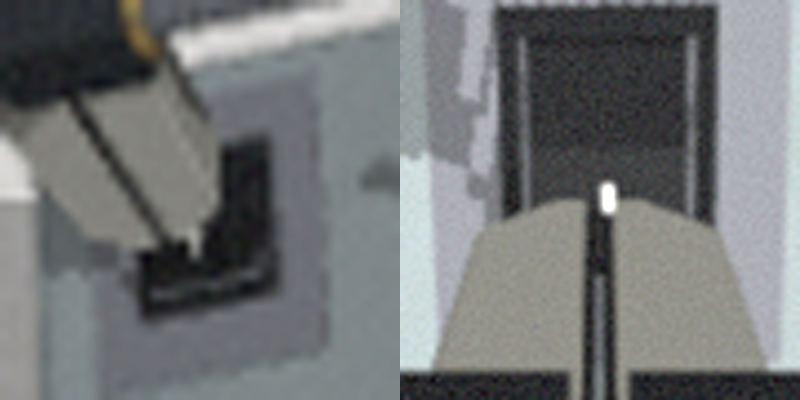

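The scene crop shows the tip almost at the white bar (195,240), and the rocker is not tipped yet. I carry on down.

>>> {"fn": "arm_command", "kwargs": {"increments": "1 0 0 1 0; 1 0 0 2 0; 1 0 0 3 0; 1 0 0 3 0"}}

```text
t: 7.3
tool_pos: [0.5507, -0.3936, 0.2178]
orientation: [0.236, -3.132, -0.0]
force: [0.1, 0.3, 0.4]
opening: 0.0005
gripper_force: 0.0
```

>>> {"fn": "arm_command", "kwargs": {"increments": "1 0 0 1 0; 1 0 0 2 0; 1 0 0 2 0"}}

```text
t: 7.6
tool_pos: [0.5507, -0.3936, 0.2158]
orientation: [0.236, -3.132, -0.0]
force: [0.1, -0.4, 0.1]
opening: 0.0004
gripper_force: 0.0
```

>>> {"fn": "arm_command", "kwargs": {"increments": "1 0 0 1 0; 1 0 0 2 0; 1 0 0 2 0"}}

```text
t: 7.9
tool_pos: [0.5507, -0.3936, 0.2138]
orientation: [0.236, -3.133, -0.0]
force: [-0.2, -0.5, -0.7]
opening: 0.0005
gripper_force: 0.0
```

>>> {"fn": "arm_command", "kwargs": {"increments": "1 0 0 1 0; 1 0 0 2 0; 1 0 0 2 0"}}

```text
t: 8.2
tool_pos: [0.5508, -0.3936, 0.2118]
orientation: [0.236, -3.133, -0.0]
force: [-0.2, -0.1, 1.1]
opening: 0.0003
gripper_force: 0.0
```

```bash
python3 - <<'E'
from h import *
from plant import robot
w=robot.camera_model("wrist");im=robot.read_camera("wrist");s=robot.read_camera("scene")
cv2.imwrite("pics/w4.png",im);cv2.imwrite("pics/s4.png",s)
print("bar w",blobs(im.min(2)>150,(255,200,30,80),2))
print("bar s",blobs(s.min(2)>75,(94,222,12,14),1))
p=cv2.projectPoints
from scipy.spatial.transform import Rotation as R
m=robot.camera_model("scene")
for mm in(m,w):
  Rm=R.from_rotvec(mm['rotation']).as_matrix().T
  K=np.array([[mm['fx'],0,mm['cx']],[0,mm['fy'],mm['cy']],[0,0,1.]])
  tp=robot.read_state()['tool_pos']
  for d in(0,.025): 
    X=tp-[0,0,d];print(d,cv2.projectPoints(X[None],cv2.Rodrigues(Rm)[0],-Rm@mm['eye'],K,mm['D'])[0].ravel())
print(robot.read_state()['force'],im[225:275:5,275].tolist())
E
```

```text
bar w []
bar s [(54, array([ 98.41, 225.24]), array([ 94, 222,   9,   9])), (7, array([ 94.57, 230.  ]), array([ 94, 228,   3,   4]))]
0 [ 98.92117131 231.07863182]
0.025 [102.82070158 237.05458068]
0 [273.15645564 253.42768569]
0.025 [273.27583212 238.00546333]
[0.15393878 0.21598515 0.03632628] [[31, 31, 26], [39, 34, 34], [43, 42, 40], [45, 47, 45], [49, 44, 47], [28, 30, 23], [28, 30, 29], [34, 31, 32], [21, 21, 13], [72, 68, 69]]
```

```bash
python3 - <<'E'
import cv2,numpy as np
s=cv2.imread("pics/s4.png");im=cv2.imread("pics/w4.png")
cv2.imwrite("pics/c4.png",np.clip(np.hstack([cv2.resize(s[205:245,80:120],(400,400),interpolation=2),cv2.resize(im[200:290,230:320],(400,400),interpolation=2)])*1.5,0,255).astype(np.uint8))
E
```

```text
(no output)
```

View pics/c4.png

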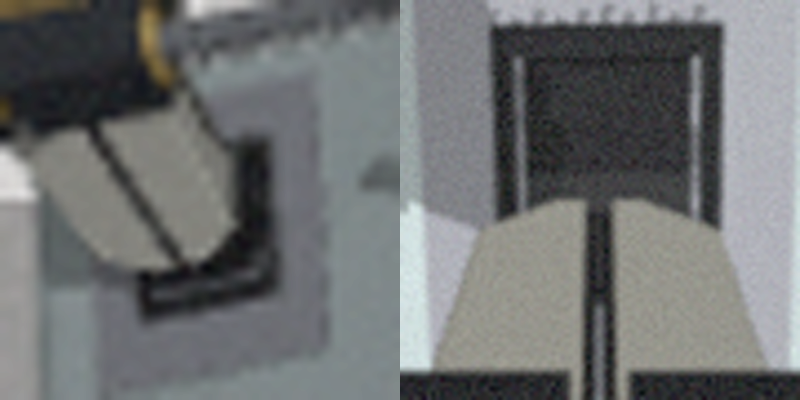

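The tip is still just above the rocker: the raised edge line has not moved. It lies near the TCP itself, not 25 mm ahead of it. I continue down.

>>> {"fn": "arm_command", "kwargs": {"increments": "1 0 0 1 0; 1 0 0 2 0; 1 0 0 2 0"}}

```text
t: 8.6
tool_pos: [0.5507, -0.3936, 0.2098]
orientation: [0.236, -3.132, -0.0]
force: [0.1, -0.4, -0.6]
opening: 0.0006
gripper_force: 0.0
```

>>> {"fn": "arm_command", "kwargs": {"increments": "1 0 0 1 0; 1 0 0 2 0; 1 0 0 2 0"}}

```text
t: 8.9
tool_pos: [0.5507, -0.3936, 0.2078]
orientation: [0.236, -3.132, -0.0]
force: [-0.3, 0.0, 0.2]
opening: 0.0006
gripper_force: 0.0
```

>>> {"fn": "arm_command", "kwargs": {"increments": "1 0 0 1 0; 1 0 0 2 0; 1 0 0 2 0"}}

```text
t: 9.2
tool_pos: [0.551, -0.3937, 0.2064]
orientation: [-0.236, 3.132, -0.001]
force: [-0.2, 0.4, 2.1]
opening: 0.0004
gripper_force: 1.2
```

>>> {"fn": "arm_command", "kwargs": {"increments": "1 0 0 1 0; 1 0 0 1 0"}}

```text
t: 9.4
tool_pos: [0.5513, -0.3937, 0.2053]
orientation: [-0.236, 3.132, -0.001]
force: [2.4, 1.0, 2.5]
opening: 0.0005
gripper_force: 1.1
```

>>> {"fn": "arm_command", "kwargs": {"increments": "1 0 0 1 0; 1 0 0 1 0"}}

```text
t: 9.6
tool_pos: [0.5505, -0.3936, 0.2035]
orientation: [0.236, -3.132, -0.001]
force: [-0.0, -0.4, 0.6]
opening: 0.0004
gripper_force: 0.0
```

>>> {"fn": "arm_command", "kwargs": {"increments": "1 0 0 1 0; 1 0 0 1 0"}}

```text
t: 9.8
tool_pos: [0.5504, -0.3935, 0.2024]
orientation: [0.235, -3.132, -0.001]
force: [-0.3, -0.4, -0.1]
opening: 0.0007
gripper_force: 0.0
```

The force rose to 2.5 N and then dropped away, so the rocker snapped over. I lift and check.

>>> {"fn": "arm_command", "kwargs": {"increments": "1 0 0 -20 0; 1 0 0 -60 0; 1 0 0 -100 0; 1 0 50 -130 0; 1 0 100 -130 0"}}

```text
t: 10.3
tool_pos: [0.5376, -0.3032, 0.3365]
orientation: [-0.231, 3.129, -0.006]
force: [1.6, 0.3, 0.6]
opening: 0.0007
gripper_force: 0.0
```

```bash
python3 - <<'E'
from plant import robot
import cv2,numpy as np
s=robot.read_camera("scene");im=robot.read_camera("wrist");t=robot.read_camera("top")
s0=cv2.imread("pics/scene0.png")
f=lambda i,x,y,n:cv2.resize(i[y:y+n,x:x+n],(260,260),interpolation=2)
cv2.imwrite("pics/c5.png",np.clip(np.hstack([f(s0,80,205,40),f(s,80,205,40),f(im,120,140,110)])*1.5,0,255).astype(np.uint8))
cv2.imwrite("pics/w5.png",im);print(robot.read_state()['tool_pos'])
E
```

```text
[ 0.53709202 -0.29968419  0.33372874]
```

View pics/c5.png

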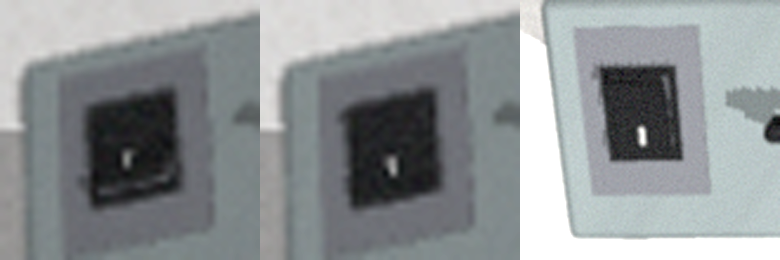

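The extractor's rocker now lies flat on the bar side: its raised edge line is gone in the middle crop. Next is the station's rocker, with its pivot measured at (0.574,-0.084,0.080). I expect contact at TCP z of about 0.077.

>>> {"fn": "arm_command", "kwargs": {"increments": "1 -15 41 0 0.05; 1 -30 83 0 0.1; 1 -45 124 0 0.15; 1 -60 166 0 0.17; 1 -75 207 0 0.17"}}

```text
t: 10.95
tool_pos: [0.5803, -0.0853, 0.3319]
orientation: [-0.034, -3.141, 0.0]
force: [0.8, -0.3, 0.4]
opening: 0.0008
gripper_force: 0.0
```

>>> {"fn": "arm_command", "kwargs": {"increments": "1 0 0 40 0; 1 0 0 80 0; 1 0 0 120 0; 1 0 0 150 0; 1 0 0 180 0"}}

```text
t: 11.45
tool_pos: [0.5796, -0.0868, 0.1501]
orientation: [-0.032, -3.14, 0.0]
force: [-0.0, -0.6, 0.9]
opening: 0.0006
gripper_force: 0.0
```

>>> {"fn": "arm_command", "kwargs": {"increments": "1 0 0 20 0; 1 0 0 40 0; 1 0 0 46 0; 1 0 0 46 0; 1 0 0 46 0"}}

```text
t: 11.95
tool_pos: [0.5807, -0.0866, 0.1074]
orientation: [0.032, 3.141, -0.001]
force: [-1.3, 0.3, 0.1]
opening: 0.0004
gripper_force: 0.0
```

>>> {"fn": "arm_command", "kwargs": {"increments": "1 0 2 6 0; 1 0 2 12 0; 1 0 2 12 0"}}

```text
t: 12.25
tool_pos: [0.5797, -0.0839, 0.0937]
orientation: [-0.031, -3.14, -0.0]
force: [-0.6, 0.6, -0.6]
opening: 0.0006
gripper_force: 0.0
```

>>> {"fn": "arm_command", "kwargs": {"increments": "1 0 0 4 0; 1 0 0 8 0; 1 0 0 8 0"}}

```text
t: 12.55
tool_pos: [0.5797, -0.084, 0.0857]
orientation: [-0.031, -3.14, -0.0]
force: [-0.0, -0.2, 0.1]
opening: 0.0004
gripper_force: 0.0
```

>>> {"fn": "arm_command", "kwargs": {"increments": "1 0 0 2 0; 1 0 0 4 0; 1 0 0 4 0"}}

```text
t: 12.85
tool_pos: [0.58, -0.0841, 0.0822]
orientation: [-0.031, -3.141, -0.0]
force: [0.4, 0.3, 0.5]
opening: 0.0003
gripper_force: 0.0
```

>>> {"fn": "arm_command", "kwargs": {"increments": "1 0 0 1 0; 1 0 0 2 0; 1 0 0 2 0"}}

```text
t: 13.15
tool_pos: [0.5801, -0.0841, 0.0804]
orientation: [-0.031, -3.141, -0.0]
force: [0.1, -0.4, -1.2]
opening: 0.0006
gripper_force: 0.0
```

>>> {"fn": "arm_command", "kwargs": {"increments": "1 0 0 1 0; 1 0 0 2 0; 1 0 0 2 0"}}

```text
t: 13.45
tool_pos: [0.5807, -0.0842, 0.079]
orientation: [0.031, 3.14, -0.0]
force: [0.1, 0.1, 2.9]
opening: 0.0006
gripper_force: 1.5
```

>>> {"fn": "arm_command", "kwargs": {"increments": "1 0 0 1 0; 1 0 0 1 0"}}

```text
t: 13.65
tool_pos: [0.5811, -0.0842, 0.0782]
orientation: [0.031, 3.139, -0.0]
force: [1.8, -0.2, 3.8]
opening: -0.0
gripper_force: 2.0
```

>>> {"fn": "arm_command", "kwargs": {"increments": "1 0 0 1 0; 1 0 0 1 0"}}

```text
t: 13.85
tool_pos: [0.5795, -0.084, 0.076]
orientation: [-0.031, -3.14, -0.0]
force: [0.4, 0.9, -1.2]
opening: 0.0008
gripper_force: 0.0
```

The force peaked at 3.8 N and dropped, so this one snapped over too. I lift, move over the middle key at a safe height, and check the rocker before pressing.

>>> {"fn": "arm_command", "kwargs": {"increments": "1 0 0 -30 0; 1 0 0 -60 0; 1 30 20 -80 0; 1 67 46 -80 0; 1 67 46 -80 0"}}

```text
t: 14.35
tool_pos: [0.5089, -0.0342, 0.1544]
orientation: [-0.029, -3.135, -0.003]
force: [-0.0, 0.7, -1.2]
opening: 0.0002
gripper_force: 0.0
```

>>> {"fn": "arm_command", "kwargs": {"increments": "1 0 0 20 0; 1 0 0 40 0; 1 0 0 50 0; 1 0 0 50 0; 1 0 0 50 0"}}

```text
t: 14.85
tool_pos: [0.5141, -0.037, 0.1065]
orientation: [-0.031, -3.141, -0.0]
force: [-0.4, -0.2, 0.2]
opening: 0.0004
gripper_force: 0.0
```

```bash
python3 - <<'E'
from plant import robot
import cv2,numpy as np
print(robot.read_state()['tool_pos'],robot.read_state()['force'])
s=robot.read_camera("scene");im=robot.read_camera("wrist");s0=cv2.imread("pics/scene0.png");t=robot.read_camera("top")
f=lambda i,x,y,w,h:cv2.resize(i[y:y+h,x:x+w],(390,300),interpolation=2)
cv2.imwrite("pics/w6.png",im)
cv2.imwrite("pics/c6.png",np.clip(np.vstack([np.hstack([f(s0,240,228,52,40),f(s,240,228,52,40)]),np.hstack([f(im,0,0,560,420),f(im,195,190,156,120)])])*1.4,0,255).astype(np.uint8))
E
```

```text
[ 0.51408484 -0.03696027  0.10653097] [-0.44879241 -0.18642063  0.23985602]
```

View pics/c6.png

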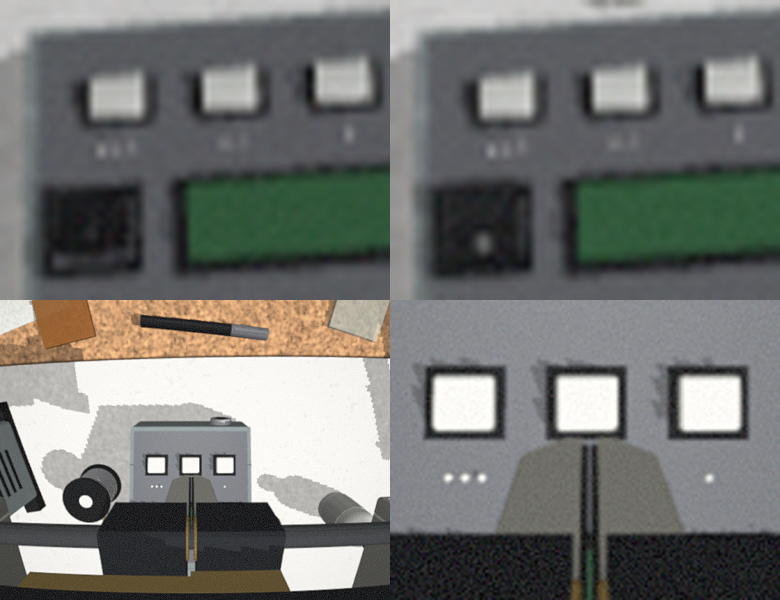

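The station's rocker is on, as its white bar is now visible from behind. The tip is centred on the middle key sideways. I go down to press it.

>>> {"fn": "arm_command", "kwargs": {"increments": "1 0 0 15 0; 1 0 0 30 0; 1 0 0 42 0; 1 0 0 44 0; 1 0 0 44 0"}}

```text
t: 15.5
tool_pos: [0.5132, -0.0366, 0.0613]
orientation: [-0.031, -3.139, -0.0]
force: [-0.3, -0.0, -0.5]
opening: 0.0005
gripper_force: 0.0
```

>>> {"fn": "arm_command", "kwargs": {"increments": "1 0 0 2 0; 1 0 0 4 0; 1 0 0 4 0"}}

```text
t: 15.8
tool_pos: [0.5143, -0.0368, 0.0587]
orientation: [0.031, 3.141, -0.0]
force: [-0.2, 0.5, 0.3]
opening: 0.0001
gripper_force: 0.0
```

>>> {"fn": "arm_command", "kwargs": {"increments": "1 0 0 1 0; 1 0 0 2 0; 1 0 0 2 0"}}

```text
t: 16.1
tool_pos: [0.514, -0.0368, 0.0564]
orientation: [-0.031, -3.141, -0.0]
force: [-0.1, 0.5, -0.1]
opening: 0.0003
gripper_force: 0.0
```

>>> {"fn": "arm_command", "kwargs": {"increments": "1 0 0 1 0; 1 0 0 2 0; 1 0 0 2 0"}}

```text
t: 16.4
tool_pos: [0.514, -0.0368, 0.0543]
orientation: [-0.031, -3.141, -0.0]
force: [0.3, 1.0, -0.4]
opening: 0.0007
gripper_force: 0.0
```

>>> {"fn": "arm_command", "kwargs": {"increments": "1 0 0 1 0; 1 0 0 2 0; 1 0 0 2 0"}}

```text
t: 16.7
tool_pos: [0.5141, -0.0368, 0.0525]
orientation: [0.031, 3.141, -0.0]
force: [-0.5, 0.0, -0.1]
opening: 0.0006
gripper_force: 0.2
```

>>> {"fn": "arm_command", "kwargs": {"increments": "1 0 0 1 0; 1 0 0 2 0; 1 0 0 2 0"}}

```text
t: 17.0
tool_pos: [0.5145, -0.0368, 0.0508]
orientation: [0.031, 3.141, -0.0]
force: [0.8, 0.4, 2.7]
opening: 0.0006
gripper_force: 1.1
```

>>> {"fn": "arm_command", "kwargs": {"increments": "1 0 0 1 0; 1 0 0 1 0"}}

```text
t: 17.2
tool_pos: [0.5145, -0.0368, 0.0498]
orientation: [0.031, 3.141, -0.0]
force: [1.5, -0.1, 3.6]
opening: 0.0004
gripper_force: 1.5
```

>>> {"fn": "arm_command", "kwargs": {"increments": "1 0 0 1 0; 1 0 0 1 0"}}

```text
t: 17.4
tool_pos: [0.5144, -0.0368, 0.0488]
orientation: [0.031, 3.141, -0.0]
force: [0.8, 0.0, 4.9]
opening: 0.0007
gripper_force: 1.8
```

>>> {"fn": "arm_command", "kwargs": {"increments": "1 0 0 1 0; 1 0 0 1 0"}}

```text
t: 17.6
tool_pos: [0.5147, -0.0369, 0.0483]
orientation: [0.031, 3.14, -0.0]
force: [0.1, 0.4, 8.1]
opening: 0.0006
gripper_force: 3.8
```

>>> {"fn": "arm_command", "kwargs": {"increments": "1 0 0 1 0; 1 0 0 1 0"}}

```text
t: 17.8
tool_pos: [0.5149, -0.0369, 0.048]
orientation: [0.031, 3.14, -0.0]
force: [-2.5, 1.3, 14.4]
opening: 0.0006
gripper_force: 7.0
```

The key is at its stop: the force climbs steeply with almost no further travel. I lift off.

>>> {"fn": "arm_command", "kwargs": {"increments": "1 0 0 -15 0; 1 0 0 -50 0; 1 0 0 -100 0; 1 0 0 -150 0; 1 0 0 -200 0"}}

```text
t: 18.3
tool_pos: [0.5129, -0.0366, 0.248]
orientation: [-0.031, -3.14, -0.0]
force: [0.7, 0.3, 0.2]
opening: 0.0005
gripper_force: 0.0
```

>>> {"fn": "arm_command", "kwargs": {"increments": "1 0 0 0 0; 1 0 0 0 0; 1 0 0 0 0"}}

```text
t: 18.6
tool_pos: [0.513, -0.0366, 0.2447]
orientation: [-0.031, -3.138, -0.001]
force: [-0.3, -0.3, -0.9]
opening: 0.0007
gripper_force: 0.0
```

```bash
python3 - <<'E'
from h import *
from plant import robot
s=robot.read_camera("scene");print([b[:2] for b in blobs(s.min(2)>125,(243,230,55,20),12)])
print("station bar",blobs(s.min(2)>62,(247,254,9,8),2),"ext rocker",blobs(s.max(2)<50,(88,215,24,23),25))
r=robot.read_state();print(r['t'],r['force'],r['tool_pos'])
E
```

```text
[(32, array([251.03, 230.38])), (26, array([285.23, 238.46])), (24, array([255.5, 240.5])), (27, array([270.11, 239.44]))]
station bar [] ext rocker [(215, array([ 99.91, 227.49]), array([ 93, 219,  15,  18]))]
18.65 [ 0.52513133  0.20403778 -0.87274897] [ 0.51279077 -0.03659123  0.24418907]
```

```bash
python3 - <<'E'
from plant import robot
import cv2
s=robot.read_camera("scene");o=cv2.imread("pics/scene0.png")
for i in(o,s): print(i[253:265,246:258].min(2))
E
```

```text
[[29 31 34 28 28 26 21 22 20 16 17 15]
 [23 24 19 17 19 18 17 17 15 17 24 29]
 [22 24 18 19 19 18 20 21 15 24 22 35]
 [22 21 15 18 17 19 21 14 20 19 17 31]
 [25 25 16 15 17 15 24 21 17 20 18 36]
 [23 22 16 16 12 22 27 14 17 17 11 30]
 [21 20 16 18 16 25 29 15 20 12 20 35]
 [25 13 15 18 14 15 18 12 20 16 15 35]
 [22 25 20 21 18 20 18 20 31 31 34 40]
 [18 45 44 38 33 37 32 35 41 33 32 34]
 [21 42 42 33 31 33 30 31 30 24 25 14]
 [25 24 22 23 31 33 33 33 33 39 42 42]]
[[30 23 23 24 25 24 24 25 23 22 25 23]
 [24 27 25 26 27 23 23 25 22 25 19 29]
 [25 26 26 25 26 25 21 26 22 22 22 38]
 [19 30 24 24 24 21 23 26 24 26 27 38]
 [22 29 22 24 24 22 24 22 19 23 26 36]
 [27 22 18 14 22 16 24 20 21 19 17 33]
 [24 24 18 21 22 38 54 33 22 18 21 37]
 [24 27 21 21 22 46 73 46 16 20 18 37]
 [20 23 24 20 20 36 55 36 22 22 22 31]
 [28 24 22 23 16 21 19 19 23 21 21 21]
 [25 23 13 18 18 13 17 16 18 19 21 22]
 [25 16 25 28 31 36 33 36 32 41 43 40]]
```

The station's bar is visible (73 at row 260), so that rocker is on. The keys are where they were, and the arm is clear of everything.

```bash
python3 -c "
from plant import robot
print(robot.close_job())"
```

```text
the job is handed in; nothing more can be done
None
```

The job is handed in (no verdict was returned): the extractor's rocker and then the station's were switched on, and the middle key was pressed to its stop and let up, with the arm clear at the end, at about 19 s.

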